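# Load the plate reader and flip its loupe over

### The job

Ready the blood-typing plate for reading: by its blue tab, slide the reader's tray fully home under the post, then tip the loupe over its snap point so that it springs down flat over the plate. Be gentle, the reader must never feel more than 14 N, and leave the three dropper bottles standing where they are.

Things in the scene. Friction and masses are not known exactly. Their poses are not given: they have to be found in the camera images.
- reader: White plate reader, 190 x 176 mm, fixed to the desk, its place and yaw vary. Origin: centre of its underside. Its x axis points along the tray's way in (roughly away from the robot), y to its left, z up. More than 14 N of contact force by the robot anywhere on it (tray, post and loupe too) damages it.
- tray (a joint): Grey tray (168 x 104 mm, carries the typing plate, plate's top at 33 mm) slides along reader +x: 0 = drawn out by 60 mm, 0.060 m = fully home at a rigid stop. Starts at 0 to 20 mm. Sliding takes about 2 to 3 N; it stays where it is left. Touch the stop slowly (15 mm/s).
- tray_tab (a point): Middle of the top edge of the robot-side face (reader -x) of the blue thumb tab on the tray's left ear; moves with the tray. At tray home this point is at reader x -5, y 71 mm. Tab: 10 mm thick (x), 22 mm wide (y), top 60 mm above the desk, ear's top 28 mm above the desk. Push it towards reader +x or pinch it along x.
- sleeve_top (a point): Top centre of the fixed steel sleeve (21 mm thick, 89 mm high) at reader x 0, y -72.5 mm. The loupe's post telescopes out of it: the loupe's hinge line (parallel to reader x, straight above this point) is 100 to 150 mm above the desk. That height varies and is not reported: see it, or feel it by lowering closed fingers at 10 mm/s on the loupe's tip; the post does not yield.
- loupe (a joint): Angle of the black flip loupe (clear lens, orange tip). 0 (start) = standing up, 0.15 rad past upright towards reader +y, held there by its spring. 1.42 = lying level over the plate, towards reader +y, at the other stop. Below about 0.81 (55 degrees past upright) the spring pushes it back to 0, above it throws it to the far stop. Spring torque 0.6 N m per rad from 0.81, so 0.49 N m at the start.
- reader_mid (a point): Point over the reader's middle, 32 mm above the desk, where the loupe will look. Loupe: 96 mm from hinge line to tip; tip 30 mm wide (reader x, centred on x 0), 7 mm thick; lens frame 62 mm wide, centred 58 mm from the hinge. A fingertip moving level to reader +y, 44 to 53 mm above the hinge line, tips it: lower needs over 14 N, higher slips over the tip too soon.
- reagent_1: Amber dropper bottle with blue top, 25 mm thick, 80 mm tall, standing loose left of the robot-side of the reader; bystander. Origin: centre of its underside.
- reagent_2: The same with yellow top; bystander.
- reagent_3: The same with grey top; bystander.

How it is judged:
On the way, in this order (a step that is already met when the one before it is completed fails the run):
1. the tray is home while the loupe is still up (value of joint tray above 0.057 m and value of joint loupe below 0.5 rad), for 0.2 s.
2. the loupe lies at its far stop over the plate (value of joint loupe above 1.34 rad), for 0.2 s.
At the end, for the whole second after the job is handed in: The tray is home (within 3 mm of its stop), the loupe lies at rest at its far stop (within 0.08 rad), and the robot has let go (value of joint tray above 0.057 m and value of joint loupe above 1.34 rad and velocity of joint loupe below 0.1 rad/s); the robot touches nothing.
It fails at once if the robot loads the reader with more than 14 N (contact force between any of the arm, the fingers and reader above 14 N).
It fails at once if a dropper bottle is moved by more than 20 mm or tipped (distance of any of reagent_1, reagent_2, reagent_3 from where it was at the start of the episode above 0.02 m or angle between any of reagent_1, reagent_2, reagent_3's own z axis and vertical above 0.4 rad).
It also fails if it takes over 64 s, if anything falls off the work surface, if the arm or the gripper's body presses on something with over 40 N, if the wrist force passes 120 N, or if a joint passes its speed limit or range.

### The arm

A 6-joint arm with a two-finger parallel gripper is mounted at the origin on a cart in front of the work surface, level with it; the furniture and walls round the work are solid. World frame = base frame: x ahead of the robot, y to its left, z up, the work surface at z = 0. Lengths are in m, angles in rad, forces in N, time in s.
With the tool pointing down it reaches from about 0.25 to 0.775 m from the base axis. Payload 4 kg.
Tool frame: the origin (TCP) lies midway between the tips of the shut fingers; the grasp point (between the pads) lies 19 mm behind it; z points along the fingers, y is the line along which they close (so a half turn about z gives the same grasp; the last joint's range is limited). The gripper opens to 94 mm and grips with 3 to 60 N. Pads are 16 mm wide; open, the fingers measure 119 mm over their backs; the gripper's body (75 mm by 177 mm) begins 78 mm behind the grasp point.
Start: joints at [-1.213, 0.087, 1.371, -0, 1.684, -0.103], TCP at [0.245, -0.493, 0.206] pointing down, gripper open.
Joint ranges: [-3.1, 3.1], [-0.76, 2.03], [0.27, 2.55], [-1.08, 4.22], [0.17, 2.65], [-2.57, 2.57]. Speed limits (rad/s): [2.79, 2.79, 3.14, 3.14, 3.14, 3.14].

### API

Orientations are given as [roll, pitch, yaw] about the fixed x, y, z axes, in that order (R = Rz(yaw) Ry(pitch) Rx(roll)).
In Python, from bench import robot gives the robot as it stands.
- The arm moves only by the tool servo_tool, never from a script. Its argument "moves" is a list of rows, each a list of 5 numbers: the shift along the tool's x, y, z in units of 25 mm (1.0 is 25 mm), then the turn about the tool's z in units of 6 degrees (1.0 is 6 degrees), then the closure, from 0 (fully open) to 1 (shut). In form: [[dx, dy, dz, yaw, gripper], ...]. A call has 1 to 10 rows; each row is the pose to reach, as a shift and turn from the pose commanded when the call began, along the tool's axes at that moment; what a row does not reach only later rows make up. A row lasts 1/12 s, in which the tool goes at most 41.7 mm and 7.16 degrees, less where a joint would pass 70% of its speed; a pose out of reach is approached as far as the arm can. A call with a gripper value outside its range is refused whole. The fingers move at their own pace and stop on an object; the grip force is fixed at half the most. Time passes only in rows, so rows that repeat a pose let the fingers close. It gives the time, the measured TCP pose, the force, the opening and the grip force at its end, in the units of the state.
- robot.get_obs(): the state, without advancing time (a new reading comes with each control period).
- robot.snapshot(name): name is "scene" or "side" or "wrist"; returns a dict with "image" (384x512x3 uint8, blue, green, red), "fx", "fy", "cx", "cy" (pixels), "k1" (the pictures are not rectified: a ray, as slopes to the right and down, at radius r is drawn at 1 + k1 r^2 times it, then the intrinsics apply), "eye" and "orientation" of the camera in the world; the wrist camera has in their place "T_tool_cam" (4x4, takes a point from camera to tool coordinates, whose origin is the TCP and whose axes are the flange's). Camera axes: x right, y down, z forward; pixel columns grow to the right and rows downward; lengths in m; the calibration is good to about 2 mm. A picture is of the moment at which its call begins: read the wrist's pose just before it. There is no depth.
- robot.close_job(): hands the job in; it is judged then, once.
The state is a dict: "time": time; "joint_positions": joint angles; "qvel": joint speeds; "joint_torque": joint torques, N m; "tool_pos": TCP position; "ee_rot": TCP orientation; "wrist_force": force on the tool from outside, world axes, zero at the start; "wrist_torque": the same for the moment, N m; "width": finger opening in m; "finger_force": force on a finger pad.
Only numpy, scipy, OpenCV 4.12 (cv2) and the standard library are available. Lean on these libraries where they do the work, as an engineer would, in place of code of your own. Each camera call takes 0.05 s, during which the arm holds its last target. There are 200 camera calls.

## Working session

There is one attempt and no reset: what is moved stays moved. The work goes in short steps, Python scripts to look and compute and a tool call to move; the robot and the scene stay as the last step left them, time stands still between calls to the robot, and variables do not carry over. Pictures are saved under pics/ and viewed, at most 10 in all, crops included, and the job is handed in when it is done.

Besides the shell and the picture viewer there is one more tool, called after ">>>" by a JSON object that holds its "fn" and its "kwargs", one argument or row to a line. servo_tool: Moves the arm, as the interface text tells. Its arguments: {"type":"object","properties":{"moves":{"type":"array"}},"required":["moves"]}

```bash
mkdir -p pics
cat > h.py <<'E'
import numpy as np, cv2
from scipy.spatial.transform import Rotation as R
from bench import robot
def cam(s):
    o=np.array(s["orientation"],float)
    M=o if o.shape==(3,3) else (R.from_euler('xyz',o).as_matrix() if o.size==3 else R.from_quat(o).as_matrix())
    return np.array(s["eye"]),M
def ray(s,u,v):
    K=np.array([[s["fx"],0,s["cx"]],[0,s["fy"],s["cy"]],[0,0,1]])
    p=cv2.undistortPoints(np.array([[[u,v]]],float),K,np.array([s["k1"],0,0,0,0.]))[0,0]
    e,M=cam(s); d=M@np.array([p[0],p[1],1]); return e,d/np.linalg.norm(d)
def plane(s,u,v,z):
    e,d=ray(s,u,v); return e+d*(z-e[2])/d[2]
def proj(s,P):
    e,M=cam(s); q=M.T@(np.array(P)-e); x,y=q[:2]/q[2]; f=1+s["k1"]*(x*x+y*y)
    return s["fx"]*x*f+s["cx"], s["fy"]*y*f+s["cy"]
def cross(a,b):
    A=np.zeros((3,3));B=np.zeros(3)
    for e,d in(a,b):
        Q=np.eye(3)-np.outer(d,d);A+=Q;B+=Q@e
    p=np.linalg.solve(A,B); return p,[np.linalg.norm((np.eye(3)-np.outer(d,d))@(p-e)) for e,d in(a,b)]
E
python3 - <<'E'
from h import *
import pickle
S={n:robot.snapshot(n) for n in("scene","side")}
pickle.dump(S,open("s0.pkl","wb"))
for n,s in S.items():
    print(n,{k:v for k,v in s.items() if k!="image"}); cv2.imwrite(f"pics/{n}0.png",cv2.resize(s["image"],None,fx=1.5,fy=1.5,interpolation=cv2.INTER_CUBIC))
print(robot.get_obs())
E
```

```text
scene {'fx': 357.724174059787, 'fy': 357.724174059787, 'cx': 250.90897939113762, 'cy': 190.8539187078677, 'k1': -0.010968540959987786, 'eye': array([0.19250633, 0.59609232, 0.67326746]), 'orientation': array([-2.34537701,  0.00602371, -2.67466113])}
side {'fx': 445.69403707201303, 'fy': 445.69403707201303, 'cx': 260.02531655686784, 'cy': 194.22383636133705, 'k1': -0.1165352100472173, 'eye': array([0.07516933, 0.91893388, 0.6678634 ]), 'orientation': array([-2.12377312,  0.0249961 , -2.71834453])}
{'time': 0.1, 'joint_positions': array([-1.21308957e+00,  8.78823449e-02,  1.37205387e+00,  2.31054494e-05,
        1.68360857e+00, -1.03095642e-01]), 'qvel': array([-0.0016495 , -0.00092515, -0.0052402 ,  0.00011438, -0.00028319,
        0.00058131]), 'joint_torque': array([ 2.65979375e-03, -3.41252339e+01, -3.03301156e+01,  7.20659201e-02,
        3.04878491e-02, -8.89058674e-05]), 'tool_pos': array([ 0.24440313, -0.49217819,  0.20444553]), 'ee_rot': array([-3.13965324e+00, -2.23742218e-04,  4.60804757e-01]), 'wrist_force': array([-0.31974324, -0.00616497,  0.54717818]), 'wrist_torque': array([ 0.02045575, -0.00035032,  0.02411438]), 'finger_force': 0.0, 'width': 0.09389337246216123}
```

View pics/scene0.png

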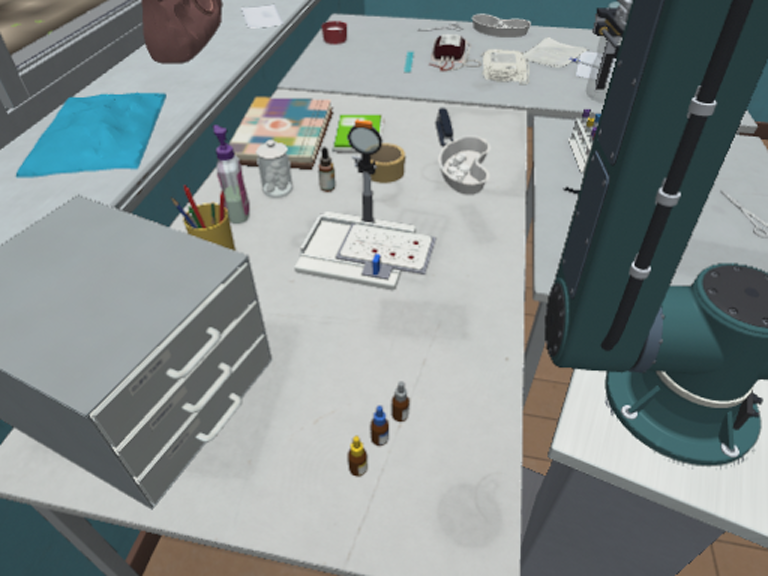

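View pics/side0.png

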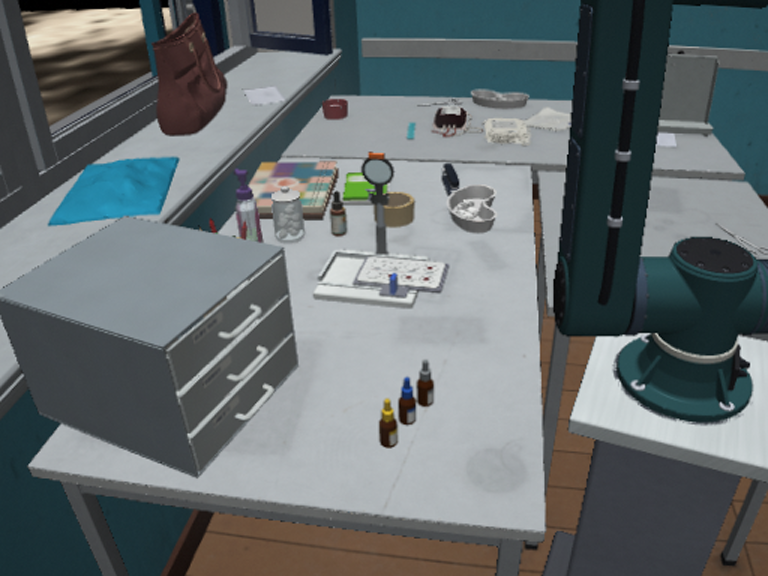

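The scene and side views show the reader near (365,250)/1.5 and the tray partly out, with its blue tab at (377,263)/1.5. The loupe is up with its orange tip at (363,124)/1.5, and the three bottles stand near (380,430)/1.5. Next I'll crop in closer.

Run:
```python
from h import *
import pickle
S=pickle.load(open("s0.pkl","rb"))
ims=[]
for n,(x0,y0) in {"scene":(190,75),"side":(200,95)}.items():
    s=S[n]; im=s["image"]; hsv=cv2.cvtColor(im,cv2.COLOR_BGR2HSV)
    c=cv2.resize(im[y0:y0+120,x0:x0+110],None,fx=3.6,fy=5,interpolation=cv2.INTER_CUBIC); ims.append(c)
    for nm,lo,hi in (("blue",(108,150,60),(125,255,255)),("orange",(3,170,120),(16,255,255))):
        m=cv2.inRange(hsv,lo,hi); k,l,st,ce=cv2.connectedComponentsWithStats(m)
        for i in range(1,k):
            if st[i,4]>=8 and x0-10<ce[i,0]<x0+130 and y0<ce[i,1]<340: print(n,nm,st[i],ce[i].round(2))
cv2.imwrite("pics/crop.png",np.hstack(ims))
```

```text
scene blue [249 170   4  13  46] [250.5  176.11]
scene blue [250 271   7  12  55] [252.62 277.47]
scene orange [237  81  11   4  32] [241.78  82.16]
side blue [261 183   3   4   9] [261.89 184.44]
side blue [268 252   7  14  65] [270.89 259.65]
side orange [246 102  10   4  21] [250.1  103.33]
```

View pics/crop.png

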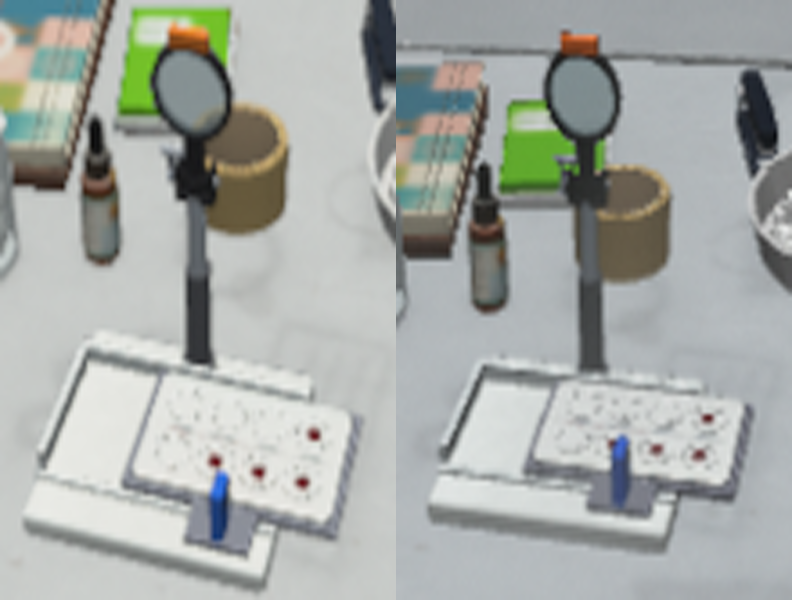

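The crop shows the reader's left bottom edge, the sleeve/post colour change, the hinge and the orange tip in both views. I'll turn these into world points.

Run:
```python
from h import *
import pickle
from scipy.optimize import least_squares
S=pickle.load(open("s0.pkl","rb")); a,b=S["scene"],S["side"]
A=lambda x,y:(190+x/3.6-.36,75+y/5-.4)
B=lambda x,y:(200+(x-396)/3.6-.36,95+y/5-.4)
pts={"cF":(A(27,530),B(430,518)),"cN":(A(265,588),B(665,549)),"slv":(A(197,277),B(591,280)),"tabtop":(A(220,475),B(621,438)),"orange":((241.78,82.16),(250.1,103.33)),"tiptop":(A(190,27),B(580,35)),"hinge":(A(197,180),B(586,185))}
for k,(p,q) in pts.items():
    P,r=cross(ray(a,*p),ray(b,*q)); print(k,(P*1e3).round(1),(np.array(r)*1e3).round(1), "planes")
for nm,z in(("cF",0),("cN",0),("slv",.089),("tabtop",.06)):
    print(nm,(plane(a,*pts[nm][0],z)*1e3).round(1),(plane(b,*pts[nm][1],z)*1e3).round(1))
def W(p,q): 
    c,s_=np.cos(p[2]),np.sin(p[2]); return [p[0]+c*q[0]-s_*q[1],p[1]+s_*q[0]+c*q[1],q[2]]
def res(p):
    o=[]
    h=p[3]; d=p[4]
    L={"cF":(.095,.088,0),"cN":(-.095,.088,0),"slv":(0,-.0725,.089),"tiptop":(0,-.0725+.096*np.sin(.15),h+.096*np.cos(.15)),"tabtop":(-.06+d,.071,.06)}
    for k,q in L.items():
        for i,s in enumerate((a,b)): o+=list(np.array(proj(s,W(p,q)))-pts[k][i])
    return o
r=least_squares(res,[.45,0,.1,.12,.01]);print(r.x.round(4),np.array(r.fun).round(1))
for i,n in enumerate(("blue","yel","grey")):
    q=[(380,445),(358,475),(400,420)][i]; print(n,plane(a,q[0]/1.5,q[1]/1.5,0).round(3))
```

```text
cF [657.2  15.7   2.3] [0.8 0.8] planes
cN [473.8 -23.7   2.7] [1.1 1.1] planes
slv [ 591.8 -147.5   88.6] [0.2 0.2] planes
tabtop [514.6 -33.6  58.9] [0. 0.] planes
orange [ 596.2 -145.6  235. ] [0.7 0.7] planes
tiptop [ 596.9 -151.   238.2] [0.5 0.5] planes
hinge [ 599.3 -161.3  142.3] [1.1 1.1] planes
cF [657.9  13.6   0. ] [660.2  12.4   0. ]
cN [473.9 -26.5   0. ] [476.5 -27.3   0. ]
slv [ 591.8 -147.    89. ] [ 591.2 -146.8   89. ]
tabtop [514.  -32.5  60. ] [513.9 -31.9  60. ]
[ 0.5831 -0.0895  0.2022  0.1454  0.0036] [-0.6  0.4 -0.1  0.7 -0.1  1.2  0.7  1.2  0.4 -3.  -0.  -2.3 -0.3  0.1
  0.1 -0.1 -0.1  0.3  0.   0.1]
blue [0.361 0.261 0.   ]
yel [0.367 0.313 0.   ]
grey [0.352 0.213 0.   ]
```

```bash
cat >> h.py <<'E'
RX,RY,RYAW=.5831,-.0895,.2022
def toreader(P):
    c,s=np.cos(RYAW),np.sin(RYAW); d=np.array(P[:2])-[RX,RY]; return np.array([c*d[0]+s*d[1],-s*d[0]+c*d[1],P[2]])
def toworld(q):
    c,s=np.cos(RYAW),np.sin(RYAW); return np.array([RX+c*q[0]-s*q[1],RY+s*q[0]+c*q[1],q[2]])
def go(q,yaw=RYAW+np.pi/2):
    o=robot.get_obs(); M=R.from_euler('xyz',o["ee_rot"]).as_matrix()
    d=M.T@(toworld(q)-o["tool_pos"]); t=-((yaw-o["ee_rot"][2]+np.pi)%(2*np.pi)-np.pi)
    print("units",(d/.025).round(3),"turn",round(np.degrees(t)/6,3)," now reader mm",(toreader(o["tool_pos"])*1e3).round(1),o["ee_rot"].round(3),o["wrist_force"].round(2),o["time"])
E
python3 -c "
from h import *
go([-.10,.071,.206])"
```

```text
units [ 16.156 -12.171  -0.035] turn -12.531  now reader mm [-412.7 -326.5  204.4] [-3.14  -0.     0.461] [-0.32 -0.01  0.55] 0.1
```

>>> {"fn": "servo_tool", "kwargs": {
  "moves": [
    [1.5,-1.1,0,-1.1,1],
    [3,-2.2,0,-2.2,1],
    [4.5,-3.3,0,-3.3,1],
    [6,-4.4,0,-4.4,1],
    [7.5,-5.5,0,-5.5,1],
    [9,-6.6,0,-6.6,1],
    [10.5,-7.7,0,-7.7,1],
    [12,-8.8,0,-8.8,1],
    [13.5,-9.9,0,-9.9,1],
    [13.5,-9.9,0,-10.5,1]
  ]
}}

```text
time: 0.93
tool_pos: [0.4362, -0.1204, 0.2052]
ee_rot: [-3.141, 0.0, 1.565]
wrist_force: [0.6, -0.2, 0.6]
width: 0.0306
finger_force: 0.0
```

```bash
python3 -c "
from h import *
go([-.10,.071,.120])"
```

```text
units [3.225 1.372 3.407] turn -1.985  now reader mm [-150.2   -0.8  205.2] [-3.141  0.     1.565] [ 0.58 -0.22  0.55] 0.9333
```

>>> {"fn": "servo_tool", "kwargs": {
  "moves": [
    [1,0.4,1,-1,1],
    [2,0.8,2,-2,1],
    [3.2,1.35,3.2,-2,1],
    [3.2,1.35,3.4,-2,1],
    [3.2,1.35,3.4,-2,1],
    [3.2,1.35,3.4,-2,1],
    [3.2,1.35,3.4,-2,1]
  ]
}}

```text
time: 1.52
tool_pos: [0.4711, -0.044, 0.1218]
ee_rot: [3.14, 0.001, 1.768]
wrist_force: [0.7, 0.4, -0.4]
width: 0.0004
finger_force: 0.0
```

Run:
```python
from h import *
o=robot.get_obs(); s=robot.snapshot("wrist"); T=np.array(s["T_tool_cam"])
M=R.from_euler('xyz',o["ee_rot"]).as_matrix()
s["eye"]=o["tool_pos"]+M@T[:3,3]; s["orientation"]=M@T[:3,:3]
cv2.imwrite("pics/w1.png",s["image"])
hsv=cv2.cvtColor(s["image"],cv2.COLOR_BGR2HSV); m=cv2.inRange(hsv,(108,130,50),(125,255,255))
k,l,st,ce=cv2.connectedComponentsWithStats(m)
for i in range(1,k):
    if st[i,4]>30:
        print(st[i],ce[i])
        c=cv2.boxPoints(cv2.minAreaRect(np.argwhere(l==i)[:,::-1].astype(np.float32)))
        for p in c: print(p.round(1),(toreader(plane(s,*p,.06))*1e3).round(1),(toreader(plane(s,*p,.028))*1e3).round(1))
go([-.085,.071,.043])
```

```text
[302 166  18  33 423] [311.58392435 182.        ]
[302. 166.] [-66.1  94.   60. ] [-61.5  88.7  28. ]
[319. 166.] [-53.   93.9  60. ] [-46.7  88.6  28. ]
[319. 198.] [-52.   68.5  60. ] [-45.5  59.8  28. ]
[302. 198.] [-65.4  68.6  60. ] [-60.7  59.9  28. ]
units [0.177 0.608 3.168] turn -0.048  now reader mm [-100.4   66.8  122.2] [3.139e+00 2.000e-03 1.768e+00] [ 0.55 -0.61  0.11] 1.5667
```

View pics/w1.png

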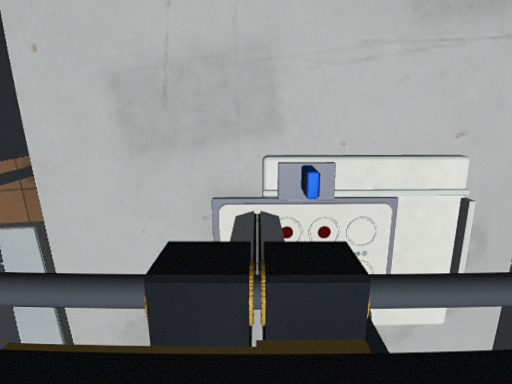

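The wrist view shows the tab at (312,182), up-right of the shut fingertips, which are near (258,215). Its y is about 8 mm off the scene fit, so I'll take another picture now the arm has settled.

```bash
cat >> h.py <<'E'
def wrist():
    o=robot.get_obs(); s=robot.snapshot("wrist"); T=np.array(s["T_tool_cam"])
    M=R.from_euler('xyz',o["ee_rot"]).as_matrix()
    s["eye"]=o["tool_pos"]+M@T[:3,3]; s["orientation"]=M@T[:3,:3]; s["obs"]=o; s["T"]=T
    return s
E
python3 - <<'E'
from h import *
s=wrist(); print(s["T"].round(4),s["fx"],s["k1"],s["obs"]["tool_pos"],s["obs"]["qvel"].round(4))
hsv=cv2.cvtColor(s["image"],cv2.COLOR_BGR2HSV); m=cv2.inRange(hsv,(108,130,50),(125,255,255))
print(cv2.boundingRect(m)); print("tcp at",proj(s,s["obs"]["tool_pos"]))
for q in((-.065,.06,.06),(-.055,.06,.06),(-.065,.082,.028),(-.095,.088,0),(.095,.088,0)): print(q,np.round(proj(s,toworld(q)),1))
s2=robot.snapshot("scene"); hs=cv2.cvtColor(s2["image"],cv2.COLOR_BGR2HSV)
print("tcp in scene",proj(s2,s["obs"]["tool_pos"]))
a=cv2.resize(s["image"][120:280,200:500],None,fx=2.6,fy=2.6,interpolation=cv2.INTER_CUBIC); cv2.imwrite("pics/w2.png",a)
u,v=map(int,proj(s2,s["obs"]["tool_pos"])); cv2.imwrite("pics/s2.png",cv2.resize(s2["image"][v-60:v+60,u-80:u+80],None,fx=5,fy=5,interpolation=cv2.INTER_CUBIC))
E
```

```text
[[-6.000e-04 -9.738e-01 -2.275e-01  6.700e-02]
 [ 1.000e+00 -5.000e-04 -3.000e-04 -2.000e-04]
 [ 2.000e-04 -2.275e-01  9.738e-01 -1.797e-01]
 [ 0.000e+00  0.000e+00  0.000e+00  1.000e+00]] 319.3116095967267 -0.041588990849901315 [ 0.47129999 -0.04423732  0.12217709] [-0.0058 -0.0055 -0.0024  0.0017 -0.0004  0.002 ]
(301, 165, 18, 33)
tcp at (np.float64(257.3330323639316), np.float64(228.08402132932565))
(-0.065, 0.06, 0.06) [301.9 208.1]
(-0.055, 0.06, 0.06) [314.5 208. ]
(-0.065, 0.082, 0.028) [297.4 173.2]
(-0.095, 0.088, 0) [262.4 161.7]
(0.095, 0.088, 0) [458.1 161. ]
tcp in scene (np.float64(268.1574253686799), np.float64(152.806854460039))
```

View pics/w2.png

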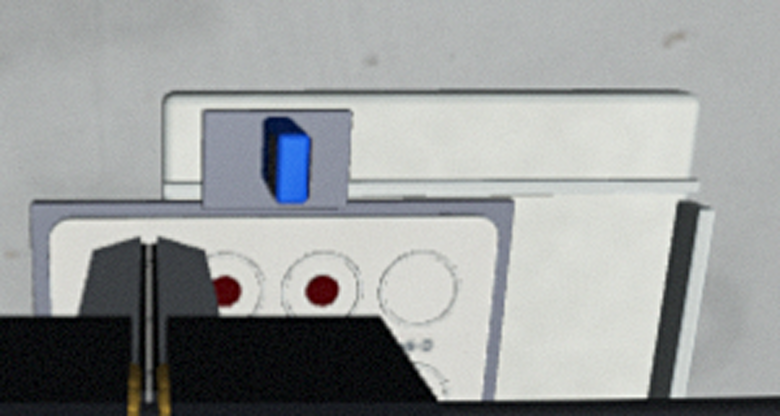

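View pics/s2.png

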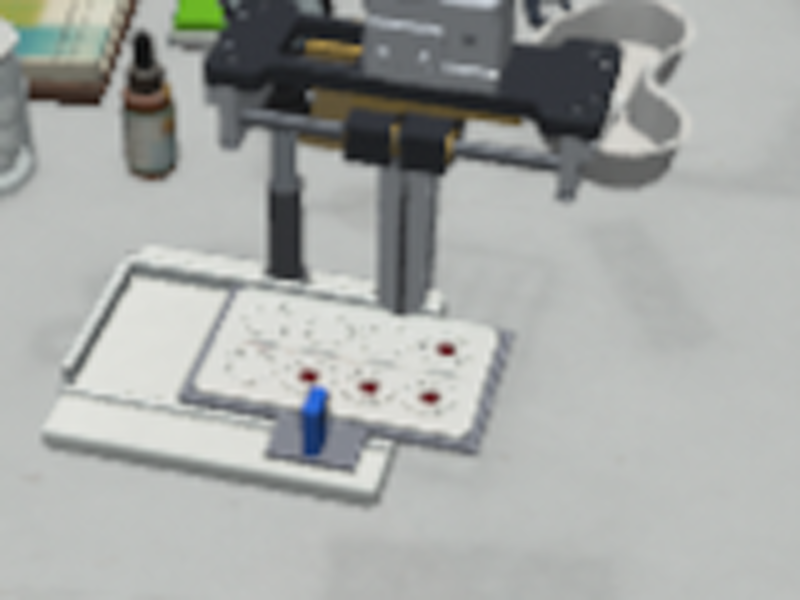

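The wrist view puts the tab about 8 mm further to +y than the scene fit. The topmost pixel I picked in the scene was the tab's far edge, not its middle. I'll refit using proper corners from all the views.

Run:
```python
from h import *
import pickle
from scipy.optimize import least_squares
S=pickle.load(open("s0.pkl","rb")); a,b=S["scene"],S["side"]; w=wrist()
A=lambda x,y:(190+x/3.6-.36,75+y/5-.4)
B=lambda x,y:(200+(x-396)/3.6-.36,95+y/5-.4)
C=lambda x,y:(200+x/2.6-.3,120+y/2.6-.3)
def W(p,q):
    c,s_=np.cos(p[2]),np.sin(p[2]); return [p[0]+c*q[0]-s_*q[1],p[1]+s_*q[0]+c*q[1],q[2]]
def feats(p):
    x,y,t,h,d,zl=p; f=-.065+d; sn,cs=np.sin(.15),np.cos(.15); ty=-.0725
    return [(w,C(278,203),(f,.060,.06)),(w,C(310,203),(f+.01,.060,.06)),(w,C(278,134),(f,.082,.06)),(w,C(310,134),(f+.01,.082,.06)),
    (w,C(163,93),(-.095,.088,zl)),(w,C(699,95),(.095,.088,zl)),
    (a,A(27,515),(.095,.088,zl)),(b,B(430,508),(.095,.088,zl)),(a,A(270,570),(-.095,.088,zl)),(b,B(672,535),(-.095,.088,zl)),
    (a,A(220,475),(f+.005,.060,.06)),(b,B(621,438),(f+.005,.060,.06)),
    (a,A(197,277),(0,ty+.0105,.089)),(b,B(591,280),(0,ty+.0105,.089)),
    (a,A(190,27),(0,ty+.096*sn,h+.096*cs)),(b,B(580,35),(0,ty+.096*sn,h+.096*cs))]
def res(p): return np.concatenate([np.array(proj(s,W(p,q)))-uv for s,uv,q in feats(p)])
r=least_squares(res,[.583,-.085,.2,.143,.004,.01],loss='soft_l1')
print(r.x.round(4)); print(res(r.x).reshape(-1,2).round(1).tolist())
```

```text
[ 0.5787 -0.0826  0.1968  0.1491  0.0055  0.0181]
[[-0.7, 0.6], [-0.3, 0.6], [0.3, -0.5], [1.0, -0.5], [-2.3, 0.3], [0.1, -0.0], [-1.5, 0.4], [-0.6, -1.4], [-1.3, 2.1], [-1.0, 0.1], [0.5, -0.4], [0.5, -0.4], [-0.3, 0.7], [-0.4, 0.5], [0.0, 0.3], [0.5, -0.3]]
```

```bash
sed -i 's/^RX,RY,RYAW=.*/RX,RY,RYAW=.5787,-.0826,.1968/' h.py; python3 -c "
from h import *
go([-.085,.071,.043])"
```

```text
units [0.49  0.511 3.156] turn 0.004  now reader mm [-98.   58.9 121.9] [3.139e+00 1.000e-03 1.768e+00] [-0.13 -0.01  0.58] 1.7167
```

>>> {"fn": "servo_tool", "kwargs": {
  "moves": [
    [0.5,0.2,0.5,0,1],
    [0.5,0.5,1.2,0,1],
    [0.5,0.5,2,0,1],
    [0.5,0.5,2.6,0,1],
    [0.5,0.5,3.1,0,1],
    [0.5,0.5,3.15,0,1],
    [0.5,0.5,3.15,0,1]
  ]
}}

```text
time: 2.3
tool_pos: [0.48, -0.0286, 0.0416]
ee_rot: [-3.141, -0.0, 1.769]
wrist_force: [-1.1, -0.5, -0.4]
width: 0.0001
finger_force: 0.0
```

>>> {"fn": "servo_tool", "kwargs": {
  "moves": [
    [0,0.08,0,0,1],
    [0,0.16,0,0,1],
    [0,0.24,0,0,1],
    [0,0.32,0,0,1],
    [0,0.4,0,0,1],
    [0,0.48,0,0,1],
    [0,0.56,0,0,1],
    [0,0.64,0,0,1]
  ]
}}

```text
time: 2.97
tool_pos: [0.4956, -0.0251, 0.0417]
ee_rot: [-3.14, 0.0, 1.77]
wrist_force: [-2.5, -0.5, 2.5]
width: 0.0004
finger_force: 1.1
```

```bash
python3 -c "
from h import *
go([-.0175,.071,.043])"
```

```text
units [-0.072  2.109 -0.054] turn 0.023  now reader mm [-70.2  72.7  41.7] [-3.14  0.    1.77] [-2.47 -0.48  2.47] 2.9667
```

>>> {"fn": "servo_tool", "kwargs": {
  "moves": [
    [0,0.08,0,0,1],
    [0,0.16,0,0,1],
    [0,0.24,0,0,1],
    [0,0.32,0,0,1],
    [0,0.4,0,0,1],
    [0,0.48,0,0,1],
    [0,0.56,0,0,1],
    [0,0.64,0,0,1],
    [0,0.72,0,0,1],
    [0,0.8,0,0,1]
  ]
}}

```text
time: 3.8
tool_pos: [0.5158, -0.021, 0.0417]
ee_rot: [-3.142, -0.0, 1.77]
wrist_force: [-2.5, -0.1, 1.3]
width: 0.0004
finger_force: 1.1
```

>>> {"fn": "servo_tool", "kwargs": {
  "moves": [
    [0,0.08,0,0,1],
    [0,0.16,0,0,1],
    [0,0.24,0,0,1],
    [0,0.32,0,0,1],
    [0,0.4,0,0,1],
    [0,0.48,0,0,1],
    [0,0.56,0,0,1],
    [0,0.64,0,0,1],
    [0,0.72,0,0,1],
    [0,0.8,0,0,1]
  ]
}}

```text
time: 4.63
tool_pos: [0.5354, -0.017, 0.0417]
ee_rot: [-3.141, -0.0, 1.77]
wrist_force: [-2.1, -0.3, 1.4]
width: 0.0004
finger_force: 1.1
```

```bash
python3 -c "
from h import *
go([-.0175,.071,.043])"
```

```text
units [-0.073  0.487 -0.054] turn 0.022  now reader mm [-29.7  72.8  41.7] [-3.141 -0.     1.77 ] [-2.06 -0.28  1.39] 4.6333
```

>>> {"fn": "servo_tool", "kwargs": {
  "moves": [
    [0,0.04,0,0,1],
    [0,0.08,0,0,1],
    [0,0.12,0,0,1],
    [0,0.16,0,0,1],
    [0,0.2,0,0,1],
    [0,0.24,0,0,1],
    [0,0.28,0,0,1],
    [0,0.32,0,0,1]
  ]
}}

```text
time: 5.3
tool_pos: [0.5431, -0.0155, 0.0417]
ee_rot: [-3.141, -0.0, 1.77]
wrist_force: [-1.9, 1.2, 0.1]
width: 0.0004
finger_force: 1.0
```

>>> {"fn": "servo_tool", "kwargs": {
  "moves": [
    [0,0.03,0,0,1],
    [0,0.06,0,0,1]
  ]
}}

```text
time: 5.47
tool_pos: [0.5445, -0.0152, 0.0416]
ee_rot: [-3.141, -0.0, 1.77]
wrist_force: [-1.8, 0.8, 0.0]
width: 0.0008
finger_force: 1.0
```

>>> {"fn": "servo_tool", "kwargs": {
  "moves": [
    [0,0.03,0,0,1],
    [0,0.06,0,0,1]
  ]
}}

```text
time: 5.63
tool_pos: [0.546, -0.0149, 0.0417]
ee_rot: [-3.142, -0.0, 1.77]
wrist_force: [-2.6, 1.2, 1.7]
width: 0.0006
finger_force: 1.0
```

>>> {"fn": "servo_tool", "kwargs": {
  "moves": [
    [0,0.03,0,0,1],
    [0,0.05,0,0,1]
  ]
}}

```text
time: 5.8
tool_pos: [0.5473, -0.0146, 0.0417]
ee_rot: [-3.142, -0.0, 1.77]
wrist_force: [-2.7, 1.2, 0.8]
width: 0.0006
finger_force: 1.0
```

>>> {"fn": "servo_tool", "kwargs": {
  "moves": [
    [0,0.02,0,0,1],
    [0,0.04,0,0,1]
  ]
}}

```text
time: 5.97
tool_pos: [0.5482, -0.0144, 0.0417]
ee_rot: [-3.142, -0.0, 1.77]
wrist_force: [-2.5, 0.3, 0.7]
width: -0.0001
finger_force: 1.0
```

>>> {"fn": "servo_tool", "kwargs": {
  "moves": [
    [0,0.02,0,0,1],
    [0,0.02,0,0,1]
  ]
}}

```text
time: 6.13
tool_pos: [0.5488, -0.0144, 0.0417]
ee_rot: [3.141, 0.0, 1.77]
wrist_force: [-2.0, 0.9, 0.6]
width: 0.0005
finger_force: 0.8
```

>>> {"fn": "servo_tool", "kwargs": {
  "moves": [
    [0,0.03,0,0,1],
    [0,0.04,0,0,1],
    [0,0.04,0,0,1]
  ]
}}

```text
time: 6.38
tool_pos: [0.5496, -0.0142, 0.0416]
ee_rot: [-3.141, 0.0, 1.77]
wrist_force: [-2.5, 1.0, 0.1]
width: 0.0004
finger_force: 1.0
```

>>> {"fn": "servo_tool", "kwargs": {
  "moves": [
    [0,0.03,0,0,1],
    [0,0.04,0,0,1],
    [0,0.04,0,0,1]
  ]
}}

```text
time: 6.63
tool_pos: [0.5497, -0.0142, 0.0417]
ee_rot: [-3.139, 0.0, 1.77]
wrist_force: [-5.4, 1.0, 2.7]
width: 0.0004
finger_force: 2.5
```

Run:
```python
from h import *
go([-.0175,.071,.043])
s=robot.snapshot("scene"); cv2.imwrite("pics/s3.png",cv2.resize(s["image"][110:210,190:310],None,fx=6,fy=6,interpolation=cv2.INTER_CUBIC))
```

```text
units [-0.069 -0.097 -0.054] turn 0.021  now reader mm [-15.1  72.7  41.7] [-3.139  0.     1.77 ] [-5.44  0.97  2.66] 6.6333
```

View pics/s3.png

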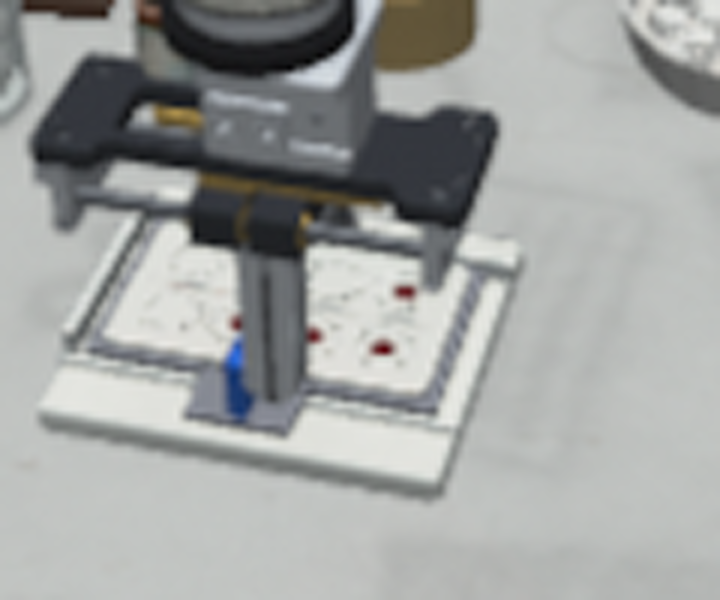

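Force rose to 5.4 N with no further motion, and the picture shows the tray seated inside the reader, so it is home. I'll back off, then rise.

>>> {"fn": "servo_tool", "kwargs": {
  "moves": [
    [0,-0.3,0,0,1],
    [0,-0.8,0,0,1],
    [0,-0.8,0,0,1],
    [0,-0.8,-1.5,0,1],
    [0,-0.8,-3,0,1],
    [0,-0.8,-4.5,0,1],
    [0,-0.8,-6,0,1],
    [0,-0.8,-7.5,0,1],
    [0,-0.8,-9,0,1],
    [0,-0.8,-10.2,0,1]
  ]
}}

```text
time: 7.52
tool_pos: [0.5322, -0.0182, 0.3008]
ee_rot: [3.135, 0.002, 1.77]
wrist_force: [0.5, -0.8, 0.4]
width: 0.0005
finger_force: 0.0
```

>>> {"fn": "servo_tool", "kwargs": {
  "moves": [
    [0,0,0,0,1],
    [0,0,0,0,1],
    [0,0,0,0,1]
  ]
}}

```text
time: 7.77
tool_pos: [0.5313, -0.0181, 0.2959]
ee_rot: [-3.142, 0.0, 1.77]
wrist_force: [0.9, 0.4, -0.7]
width: 0.0002
finger_force: 0.0
```

Run:
```python
from h import *
go([0.001,-.058,.29])
s=wrist()
hsv=cv2.cvtColor(s["image"],cv2.COLOR_BGR2HSV); m=cv2.inRange(hsv,(3,170,110),(16,255,255))
k,l,st,ce=cv2.connectedComponentsWithStats(m)
for i in range(1,k):
    if st[i,4]>25: print(st[i],ce[i],(toreader(plane(s,*ce[i],.243))*1e3).round(1))
```

```text
units [-5.226  1.384  0.236] turn 0.02  now reader mm [-33.9  72.6 295.9] [-3.142  0.     1.77 ] [ 0.9   0.4  -0.68] 7.7667
```

>>> {"fn": "servo_tool", "kwargs": {
  "moves": [
    [-0.7,0.2,0,0,1],
    [-1.5,0.4,0,0,1],
    [-2.3,0.6,0,0,1],
    [-3.1,0.8,0,0,1],
    [-3.9,1,0,0,1],
    [-4.6,1.2,0,0,1],
    [-5.2,1.4,0,0,1],
    [-5.2,1.4,0.5,0,1],
    [-5.2,1.4,1,0,1],
    [-5.2,1.4,1.3,0,1]
  ]
}}

```text
time: 8.65
tool_pos: [0.5902, -0.1386, 0.2598]
ee_rot: [-3.136, -0.003, 1.769]
wrist_force: [0.7, 0.8, -0.2]
width: 0.0007
finger_force: 0.0
```

>>> {"fn": "servo_tool", "kwargs": {
  "moves": [
    [0,0,0,0,1],
    [0,0,0,0,1],
    [0,0,0,0,1]
  ]
}}

```text
time: 8.9
tool_pos: [0.591, -0.1382, 0.2643]
ee_rot: [-3.142, 0.0, 1.77]
wrist_force: [-1.1, -0.2, -0.2]
width: 0.0005
finger_force: 0.0
```

Run:
```python
from h import *
go([0.001,-.058,.255])
s=robot.snapshot("scene");u,v=map(int,proj(s,robot.get_obs()["tool_pos"]))
print(u,v);cv2.imwrite("pics/s4.png",cv2.resize(s["image"][v-40:v+50,u-60:u+60],None,fx=6,fy=6,interpolation=cv2.INTER_CUBIC))
```

```text
units [-0.041 -0.009  0.372] turn 0.025  now reader mm [  1.2 -57.  264.3] [-3.142  0.     1.77 ] [-1.09 -0.2  -0.23] 8.9
241 72
```

View pics/s4.png

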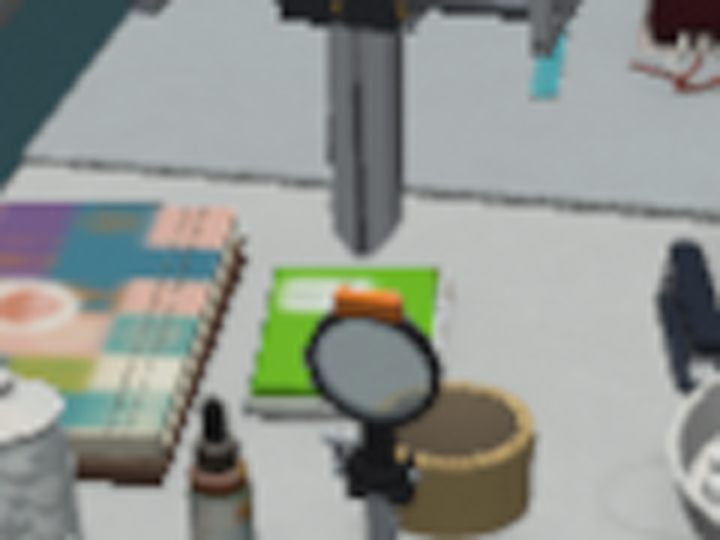

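The shut fingertip at (360,255) hangs straight above the orange tip at (368,292), with roughly 20 mm of gap. I'll feel downward slowly.

>>> {"fn": "servo_tool", "kwargs": {
  "moves": [
    [0,0,0.04,0,1],
    [0,0,0.08,0,1],
    [0,0,0.12,0,1],
    [0,0,0.16,0,1],
    [0,0,0.2,0,1],
    [0,0,0.24,0,1],
    [0,0,0.28,0,1],
    [0,0,0.32,0,1],
    [0,0,0.36,0,1],
    [0,0,0.4,0,1]
  ]
}}

```text
time: 9.78
tool_pos: [0.5911, -0.1385, 0.2541]
ee_rot: [-3.142, 0.0, 1.77]
wrist_force: [-0.4, -0.9, -0.1]
width: 0.0008
finger_force: 0.0
```

>>> {"fn": "servo_tool", "kwargs": {
  "moves": [
    [0,0,0.03,0,1],
    [0,0,0.06,0,1],
    [0,0,0.09,0,1]
  ]
}}

```text
time: 10.03
tool_pos: [0.5911, -0.1385, 0.2519]
ee_rot: [3.142, 0.0, 1.77]
wrist_force: [-0.2, -0.2, 0.8]
width: 0.0004
finger_force: 0.0
```

>>> {"fn": "servo_tool", "kwargs": {
  "moves": [
    [0,0,0.03,0,1],
    [0,0,0.06,0,1],
    [0,0,0.09,0,1]
  ]
}}

```text
time: 10.28
tool_pos: [0.5911, -0.1385, 0.2497]
ee_rot: [3.141, 0.0, 1.77]
wrist_force: [0.4, 0.7, -0.5]
width: 0.0004
finger_force: 0.0
```

>>> {"fn": "servo_tool", "kwargs": {
  "moves": [
    [0,0,0.03,0,1],
    [0,0,0.06,0,1],
    [0,0,0.07,0,1]
  ]
}}

```text
time: 10.53
tool_pos: [0.591, -0.1385, 0.2478]
ee_rot: [-3.141, 0.0, 1.77]
wrist_force: [-0.3, -1.1, -0.5]
width: 0.0009
finger_force: 0.0
```

>>> {"fn": "servo_tool", "kwargs": {
  "moves": [
    [0,0,0.03,0,1],
    [0,0,0.06,0,1]
  ]
}}

```text
time: 10.7
tool_pos: [0.5911, -0.1384, 0.2465]
ee_rot: [3.141, 0.0, 1.77]
wrist_force: [0.3, -0.2, -0.0]
width: 0.0008
finger_force: 0.0
```

>>> {"fn": "servo_tool", "kwargs": {
  "moves": [
    [0,0,0.03,0,1],
    [0,0,0.06,0,1]
  ]
}}

```text
time: 10.87
tool_pos: [0.5911, -0.1385, 0.2449]
ee_rot: [-3.142, 0.0, 1.77]
wrist_force: [-0.3, 0.1, -0.3]
width: 0.0002
finger_force: 0.0
```

>>> {"fn": "servo_tool", "kwargs": {
  "moves": [
    [0,0,0.03,0,1],
    [0,0,0.06,0,1]
  ]
}}

```text
time: 11.03
tool_pos: [0.5911, -0.1385, 0.2434]
ee_rot: [3.142, 0.0, 1.77]
wrist_force: [-0.3, -0.1, -0.1]
width: 0.0008
finger_force: 0.0
```

>>> {"fn": "servo_tool", "kwargs": {
  "moves": [
    [0,0,0.03,0,1],
    [0,0,0.06,0,1]
  ]
}}

```text
time: 11.2
tool_pos: [0.5912, -0.1385, 0.2427]
ee_rot: [3.141, 0.001, 1.77]
wrist_force: [-1.5, -0.3, 4.2]
width: 0.0005
finger_force: 1.9
```

>>> {"fn": "servo_tool", "kwargs": {
  "moves": [
    [0,0,0.03,0,1],
    [0,0,0.05,0,1]
  ]
}}

```text
time: 11.37
tool_pos: [0.5912, -0.1385, 0.2425]
ee_rot: [3.14, 0.001, 1.77]
wrist_force: [-1.1, 0.9, 7.1]
width: 0.0001
finger_force: 3.4
```

Contact at z ≈ 0.2428, so the hinge is at about 0.1476 m and the push height should be z ≈ 0.196. I'll rise, move over to the reader -y side and descend.

>>> {"fn": "servo_tool", "kwargs": {
  "moves": [
    [0,0,-0.3,0,1],
    [0,0,-0.8,0,1],
    [-0.5,0,-0.8,0,1],
    [-1.2,0,-0.8,0,1],
    [-2,0,-0.8,0,1],
    [-2.2,0,-0.8,0,1],
    [-2.2,0,-0.3,0,1],
    [-2.2,0,0.5,0,1],
    [-2.2,0,1.2,0,1],
    [-2.2,0,1.75,0,1]
  ]
}}

```text
time: 12.2
tool_pos: [0.6012, -0.1931, 0.1941]
ee_rot: [-3.139, -0.002, 1.769]
wrist_force: [-0.2, -0.1, 0.5]
width: 0.0008
finger_force: 0.0
```

>>> {"fn": "servo_tool", "kwargs": {
  "moves": [
    [0,0,0,0,1],
    [0,0,0,0,1],
    [0,0,0,0,1],
    [0,0,0,0,1]
  ]
}}

```text
time: 12.53
tool_pos: [0.6026, -0.1928, 0.1985]
ee_rot: [3.14, 0.001, 1.77]
wrist_force: [0.4, -0.4, 1.0]
width: 0.0006
finger_force: 0.0
```

Run:
```python
from h import *
go([0.0,-.087,.196])
```

```text
units [ 1.031 -0.072  0.097] turn 0.019  now reader mm [   1.8 -112.8  198.5] [3.14e+00 1.00e-03 1.77e+00] [ 0.36 -0.4   0.97] 12.5333
```

>>> {"fn": "servo_tool", "kwargs": {
  "moves": [
    [0,-0.07,0.05,0,1],
    [0.1,-0.07,0.1,0,1],
    [0.2,-0.07,0.11,0,1],
    [0.3,-0.07,0.11,0,1],
    [0.4,-0.07,0.11,0,1],
    [0.5,-0.07,0.11,0,1],
    [0.6,-0.07,0.11,0,1],
    [0.7,-0.07,0.11,0,1],
    [0.8,-0.07,0.11,0,1],
    [0.85,-0.07,0.11,0,1]
  ]
}}

```text
time: 13.37
tool_pos: [0.596, -0.1715, 0.1943]
ee_rot: [3.142, 0.0, 1.77]
wrist_force: [-0.4, -0.2, -0.5]
width: 0.0003
finger_force: 0.0
```

>>> {"fn": "servo_tool", "kwargs": {
  "moves": [
    [0.05,0,0,0,1],
    [0.1,0,0,0,1],
    [0.15,0,0,0,1],
    [0.2,0,0,0,1],
    [0.25,0,0,0,1],
    [0.3,0,0,0,1]
  ]
}}

```text
time: 13.87
tool_pos: [0.5945, -0.1645, 0.1943]
ee_rot: [3.142, 0.0, 1.77]
wrist_force: [0.9, 0.0, -0.6]
width: 0.0007
finger_force: 0.0
```

>>> {"fn": "servo_tool", "kwargs": {
  "moves": [
    [0.05,0,0,0,1],
    [0.1,0,0,0,1],
    [0.15,0,0,0,1],
    [0.2,0,0,0,1]
  ]
}}

```text
time: 14.2
tool_pos: [0.5937, -0.1606, 0.1943]
ee_rot: [3.141, 0.002, 1.769]
wrist_force: [1.1, -4.4, -1.3]
width: 0.0004
finger_force: 2.0
```

>>> {"fn": "servo_tool", "kwargs": {
  "moves": [
    [0,0,-0.03,0,1],
    [0.04,0,-0.05,0,1],
    [0.08,0,-0.05,0,1],
    [0.1,0,-0.05,0,1]
  ]
}}

```text
time: 14.53
tool_pos: [0.5935, -0.1602, 0.195]
ee_rot: [-3.141, 0.006, 1.768]
wrist_force: [3.4, -8.4, -3.4]
width: 0.0002
finger_force: 4.2
```

>>> {"fn": "servo_tool", "kwargs": {
  "moves": [
    [0.03,0,0,0,1],
    [0.06,0,0,0,1],
    [0.09,0,0,0,1],
    [0.12,0,0,0,1]
  ]
}}

```text
time: 14.87
tool_pos: [0.5931, -0.1584, 0.1949]
ee_rot: [3.142, 0.008, 1.767]
wrist_force: [2.8, -9.9, -3.9]
width: 0.0004
finger_force: 4.7
```

>>> {"fn": "servo_tool", "kwargs": {
  "moves": [
    [0.03,0,0,0,1],
    [0.06,0,0,0,1],
    [0.09,0,0,0,1],
    [0.12,0,0,0,1],
    [0.15,0,0,0,1],
    [0.18,0,0,0,1],
    [0.21,0,0,0,1],
    [0.24,0,0,0,1]
  ]
}}

```text
time: 15.53
tool_pos: [0.5916, -0.1521, 0.1948]
ee_rot: [-3.141, 0.007, 1.767]
wrist_force: [2.6, -9.5, -3.7]
width: 0.0006
finger_force: 3.9
```

>>> {"fn": "servo_tool", "kwargs": {
  "moves": [
    [0.04,0,0,0,1],
    [0.08,0,0,0,1],
    [0.12,0,0,0,1],
    [0.16,0,0,0,1],
    [0.2,0,0,0,1],
    [0.24,0,0,0,1],
    [0.28,0,0,0,1],
    [0.32,0,0,0,1],
    [0.36,0,0,0,1],
    [0.4,0,0,0,1]
  ]
}}

```text
time: 16.37
tool_pos: [0.5895, -0.1412, 0.1956]
ee_rot: [-3.142, 0.005, 1.768]
wrist_force: [0.6, -6.6, -1.7]
width: 0.0006
finger_force: 2.6
```

>>> {"fn": "servo_tool", "kwargs": {
  "moves": [
    [0.05,0,0,0,1],
    [0.1,0,0,0,1],
    [0.15,0,0,0,1],
    [0.2,0,0,0,1],
    [0.25,0,0,0,1],
    [0.3,0,0,0,1],
    [0.35,0,0,0,1],
    [0.4,0,0,0,1],
    [0.45,0,0,0,1],
    [0.5,0,0,0,1]
  ]
}}

```text
time: 17.2
tool_pos: [0.5868, -0.126, 0.1956]
ee_rot: [3.141, -0.0, 1.77]
wrist_force: [0.5, -3.7, 0.5]
width: 0.0003
finger_force: 1.2
```

>>> {"fn": "servo_tool", "kwargs": {
  "moves": [
    [0.06,0,0,0,1],
    [0.12,0,0,0,1],
    [0.18,0,0,0,1],
    [0.24,0,0,0,1],
    [0.3,0,0,0,1],
    [0.36,0,0,0,1],
    [0.42,0,0,0,1],
    [0.48,0,0,0,1],
    [0.54,0,0,0,1],
    [0.6,0,0,0,1]
  ]
}}

```text
time: 18.03
tool_pos: [0.5837, -0.1112, 0.1954]
ee_rot: [-3.141, -0.001, 1.77]
wrist_force: [-0.1, -1.1, 0.4]
width: 0.0002
finger_force: 0.3
```

>>> {"fn": "servo_tool", "kwargs": {
  "moves": [
    [0.06,0,0,0,1],
    [0.12,0,0,0,1],
    [0.18,0,0,0,1],
    [0.24,0,0,0,1],
    [0.3,0,0,0,1],
    [0.36,0,0,0,1],
    [0.42,0,0,0,1],
    [0.48,0,0,0,1],
    [0.54,0,0,0,1],
    [0.6,0,0,0,1]
  ]
}}

```text
time: 18.87
tool_pos: [0.5809, -0.0967, 0.1955]
ee_rot: [3.142, 0.0, 1.77]
wrist_force: [0.7, -0.5, -0.2]
width: 0.0002
finger_force: 0.0
```

Run:
```python
from h import *
go([0.0,0,.3])
s=robot.snapshot("scene"); cv2.imwrite("pics/s5.png",cv2.resize(s["image"][60:210,180:320],None,fx=4,fy=4,interpolation=cv2.INTER_CUBIC))
```

```text
units [ 0.571  0.027 -4.18 ] turn 0.021  now reader mm [ -0.7 -14.3 195.5] [3.142 0.    1.77 ] [ 0.7  -0.52 -0.2 ] 18.8667
```

View pics/s5.png

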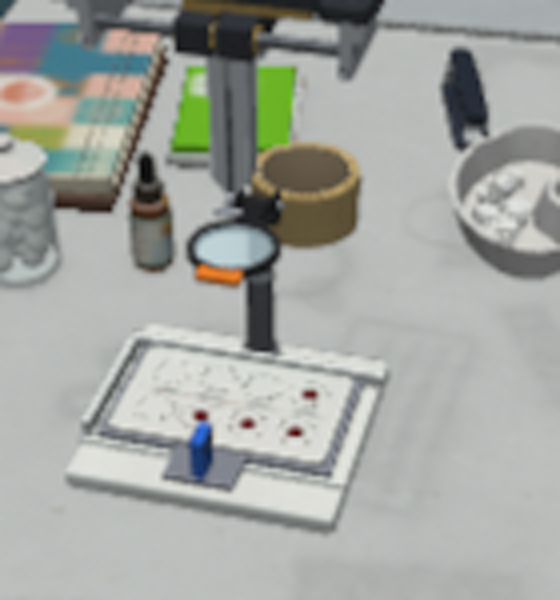

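The picture shows the loupe lying level over the plate with its orange tip at (220,273), and the tray still home with its tab at (200,450). I'll rise clear and hand in.

>>> {"fn": "servo_tool", "kwargs": {
  "moves": [
    [0,0,-0.5,0,1],
    [0,0,-1.3,0,1],
    [0,0,-2.1,0,1],
    [0,0,-3,0,1],
    [0,0,-3,0,1],
    [0,0,-3,0,1],
    [0,0,-3,0,1]
  ]
}}

```text
time: 19.5
tool_pos: [0.5807, -0.0969, 0.2697]
ee_rot: [-3.141, -0.0, 1.77]
wrist_force: [0.0, 0.1, -1.3]
width: 0.0006
finger_force: 0.0
```

```bash
python3 -c "
from h import *
print(robot.close_job())"
```

```text
the job is handed in; nothing more can be done
None
```

I handed the job in at about 19.5 s: the tray is home, the loupe lies flat over the plate, the fingers are clear, and the highest force I read on the reader was about 11 N; the bottles were never approached, and the hand-in returned no verdict.

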